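# Fit the keyed spindle of a vegetable slicer

## Task

Get the vegetable slicer ready: first push the empty steel tray across the table into its marked bay, square and up against the slicer's side under the outlet lip. Then take the keyed spindle (the one with the flat wing grip and pointer tab, not the round-knobbed plug) out of the white rack, put it into the slicing disc's hub, turn it until its key slips into the slot, and push it fully home against the spring until its collar sits on the hub. Finish while still holding it pressed fully home: do not let go, and leave the plug in its hole.

Things in the scene. Friction and masses are not known exactly. Their poses are not given: they have to be found in the camera images.
- hub_mouth (a point): Centre of the open top of the slicing disc's hub, an upright aluminium tube, 130 mm above the table; axes as the slicer's. Outer radius 28 mm, bore 25 mm across. One slot 10 mm wide, open at top and outward, runs down the hub: it points along the slicer's +x turned by up to 0.4 rad either way, unknown (not in this reading; seen from above). A brake holds disc and hub (turns at 0.8 N m).
- slicer: Vegetable slicer, fixed; origin under the centre of its white housing (180 x 180 mm, 60 mm high), straight below the hub; z up. An aluminium motor box 95 mm high stands 90 to 170 mm out along its +x; the tray's bay and a sloping steel outlet lip are on its +y side. The lip overhangs the bay by 45 mm, 64 mm or more above the table.
- plunger_top (a point): Top of a spring plunger inside the bore, 48 mm below the hub's mouth. It meets the spindle's foot there and pushes it up: 6 N at first, 11 N with the spindle fully home (foot 60 mm below the mouth). Let go, the spindle rises again.
- spindle_grip (a point): Keyed spindle, 0.22 to 0.38 kg: centre of its wing grip, on its axis; z up. Grip: grey block 46 mm along x, 20 mm along y (grasp across y), 44 mm high. Below it a steel collar 54 mm across (22 to 28 mm below this point) with a pointer tab along +x, to 42 mm from the axis. It hangs upright in one hole of the rack: lift it over 62 mm to clear. Fully home this point is 28 mm above the hub's mouth.
- spindle_key (a point): Lower end of the key, on the spindle's axis, 66 mm below the grip's centre. The shaft is 22 mm thick, its tapered foot 22 mm below this point. The key, 6 mm wide, 28 mm high, stands out 6 mm on the +x side, under the tab. The foot enters the bore freely; then the key rests on the hub's rim (this point level with the mouth) until turned to within about 0.13 rad of the slot, when it can go down.
- tray_center (a point): Centre of the steel catch tray, half-way up: open tray 160 mm along its x, 108 mm along its y, 60 mm high, walls 4 mm, loose on the table, 0.35 to 0.6 kg. It starts 5 to 10 cm out from the bay on the slicer's +y side, its x within 0.25 rad of the slicer's.
- bay (a point): Where the tray's centre belongs, the tray touching the slicer's +y side: 30 mm above the table, 144 mm from the hub's axis along the slicer's +y; axes as the slicer's. A thin dark outline on the table, 182 mm along x, marks the bay; the tray slides in under the outlet lip.
- plug_knob (a point): Knob of a smooth storage plug (round knob 34 mm across, no key, no tab), centre of the knob, in the rack's other hole; to be left there.
- rack: White block with two holes, 200 mm along its x, 90 mm along y, 64 mm high, fixed; origin under its centre, holes 50 mm either way along its x, the spindle in one and the plug in the other.
Mind the look-alikes: they are no part of the job. Leave any red look-alike of the part that bears tray_center alone.

How it is judged (in metres and radians):
On the way, in this order (a step that is already met when the one before it is completed fails the run):
1. the tray stands in its bay against the slicer (x of tray_center in the frame of bay between -0.025 and 0.025 m and y of tray_center in the frame of bay between -0.01 and 0.01 m and angle between the x axis of tray_center and the x axis of bay, either way round below 0.12 rad and angle between tray_center's own z axis and vertical below 0.08 rad and height (world z) of tray_center below 0.04 m), for 0.2 s.
2. the spindle's key has slipped into the hub's slot (horizontal distance between spindle_grip and hub_mouth below 0.006 m and angle between spindle_grip's own z axis and vertical below 0.08 rad and z of spindle_grip in the frame of hub_mouth below 0.053 m), for 0.1 s.
At the end, for the whole second after the job is handed in: Tray in its bay: centre within 25 mm along the slicer's side and 10 mm of touching it, square within 0.12 rad. Spindle upright in the hub, key in the slot, collar within 3.5 mm of the rim against the spring, the fingers still on it with over 2 N (all of step 1 and horizontal distance between spindle_grip and hub_mouth below 0.006 m and angle between spindle_grip's own z axis and vertical below 0.08 rad and z of spindle_grip in the frame of hub_mouth below 0.0315 m and contact force between the fingers and spindle above 2 N); the arm keeps its last pose, push and grip.
It fails at once if the plug was moved (distance of plug_knob from where it was at the start of the episode above 0.03 m).
It also fails if it takes over 67 s, if anything falls off the work surface, if the arm or the gripper's body presses on something with over 40 N, if the wrist force passes 120 N, or if a joint passes its speed limit or range.

## Robot

A 6-joint arm with a two-finger parallel gripper is mounted at the origin on the work surface. World frame = base frame: x ahead of the robot, y to its left, z up, the work surface at z = 0. Lengths are in m, angles in degrees, forces in N, time in s.
With the tool pointing down it reaches from about 0.325 to 0.85 m from the base axis. Payload 15.5 kg.
Tool frame: the origin (TCP) lies at the very end of the fingers, on their centre line; the grasp point (between the pads) lies arm.grip_depth behind it (arm.grip_depth is the distance from the TCP to the grasp point, in m); z points along the fingers, y is the direction in which the jaws open and shut (so a half turn about z gives the same grasp; the last joint's range is limited). The gripper opens to 91 mm and grips with 3 to 60 N. Pads are 32 mm wide; open, the fingers measure 118 mm over their backs; the gripper's body (76 mm by 178 mm) begins 60 mm behind the grasp point.
Start: joints at [-81.732, 28.281, 77.091, -0, 74.628, -5.472], TCP at [0.148, -0.607, 0.214] pointing down, gripper open.
Joint ranges: [-166.48, 166.48], [-47.26, 123.95], [12.59, 153.08], [-70.14, 250.14], [6.76, 159.57], [-176.63, 176.63]. Speed limits (degrees/s): [108.29, 108.29, 147.25, 172.46, 172.46, 172.46].

## Interface

Orientations are given as a 3x3 rotation matrix whose columns are the frame's x, y, z axes.
In Python, from rig import arm gives the robot as it stands. Calls block until the motion is done:
- arm.move_to(position, orientation): joint-space move of the TCP to a pose.
- arm.move_l(position, orientation=None, feed=0.15): straight line of the TCP; orientation=None keeps the orientation; feed is the mean speed in m/s.
- arm.move_joints(angles): joint-space move.
- arm.grip(opening): finger opening in m; the grip force is fixed at half the most; returns when the fingers have stopped.
- arm.sleep(seconds).
- arm.solve_ik(position, orientation): joint angles nearest the present ones, or None.
- arm.snapshot(name): name is "scene" or "top" or "wrist"; returns the picture (480x640x3 uint8, red, green, blue); there is no depth.
- arm.get_calibration(name): a dict with "intrinsics" (3x3 intrinsics, pixels), "cam_to_world" (4x4, takes a point from camera to world coordinates). Camera axes: x right, y down, z forward; pixel columns grow to the right and rows downward; lengths in m; the calibration is good to about 2 mm. A picture is of the moment at which its call begins: read the wrist's pose just before it. get_calibration takes no time and is no camera call; for the wrist camera it gives the pose at the moment of the call.
A pose or a line that the arm cannot do raises arm.Unreachable and nothing moves.
- arm.sign_off(): hands the job in, once; it reports no verdict.
Readings, each from a call of its own:
- arm.current_t(): time.
- arm.current_joint_positions(): joint angles.
- arm.current_dq(): joint speeds.
- arm.current_tau(): joint torques, N m.
- arm.current_ee_pos(): TCP position.
- arm.current_tool_rot(): TCP orientation.
- arm.current_force(): force on the tool from outside, world axes, zero at the start.
- arm.current_torque(): the same for the moment, N m.
- arm.current_width(): finger opening in m.
Only numpy, scipy, OpenCV 4.12 (cv2) and the standard library are available. Lean on these libraries where they do the work, as an engineer would, in place of code of your own. Each camera call takes 0.05 s, during which the arm holds its last target. There are 200 camera calls.

## Working session

There is one attempt and no reset: what is moved stays moved. The work goes in short steps, each a Python script; the robot and the scene stay as the last script left them, time stands still between calls to the robot, and variables do not carry over. Pictures are saved under pics/ and viewed, about 8 in all and at most 12, crops included, and the job is handed in when it is done.

```bash
mkdir -p pics; ls; cat > h.py <<'E'
import numpy as np, cv2
from rig import arm
def snap(n,f):
    c=arm.get_calibration(n); im=arm.snapshot(n)
    cv2.imwrite(f'pics/{f}.png',cv2.cvtColor(im,cv2.COLOR_RGB2BGR)); np.savez(f'pics/{f}.npz',K=c['intrinsics'],T=c['cam_to_world']); return im
def px2w(f,u,v,z):
    d=np.load(f'pics/{f}.npz'); r=d['T'][:3,:3]@np.linalg.inv(d['K'])@[u,v,1]; o=d['T'][:3,3]
    return o+r*(z-o[2])/r[2]
def w2px(f,p):
    d=np.load(f'pics/{f}.npz'); q=d['K']@(d['T'][:3,:3].T@(np.array(p)-d['T'][:3,3])); return q[:2]/q[2]
def R(a): # tool down, jaw (tool y) along world angle a (rad)
    y=np.array([np.cos(a),np.sin(a),0]); z=np.array([0,0,-1.]); return np.stack([np.cross(y,z),y,z],1)
E
python3 - <<'E'
from h import *
snap('top','top0');snap('scene','sc0')
for f in('top0','sc0'):
    d=np.load(f'pics/{f}.npz');print(d['K'],d['T'])
print(arm.current_tool_rot(),arm.grip_depth,arm.current_t(),arm.current_width())
E
```

```text
pics
[[491.89479866   0.         322.0746607 ]
 [  0.         491.89479866 237.74145191]
 [  0.           0.           1.        ]] [[ 0.01753832 -0.9980623   0.05969968  0.37566979]
 [-0.99913995 -0.01973847 -0.03646564 -0.02047957]
 [ 0.03757336 -0.05900879 -0.9975501   0.85395703]
 [ 0.          0.          0.          1.        ]]
[[452.13694605   0.         323.10210719]
 [  0.         452.13694605 235.37093405]
 [  0.           0.           1.        ]] [[-0.76475831  0.35838202 -0.53545033  0.91666607]
 [ 0.64391082  0.45461837 -0.61538687  0.52182673]
 [ 0.02288197 -0.81540448 -0.57843923  0.619553  ]
 [ 0.          0.          0.          1.        ]]
[[ 9.71388046e-01  2.37497868e-01 -1.60838414e-04]
 [ 2.37497901e-01 -9.71387449e-01  1.08188006e-03]
 [ 1.00707790e-04 -1.08912414e-03 -9.99999402e-01]] 0.0188 0.1 0.09126086865674023
```

View pics/top0.png

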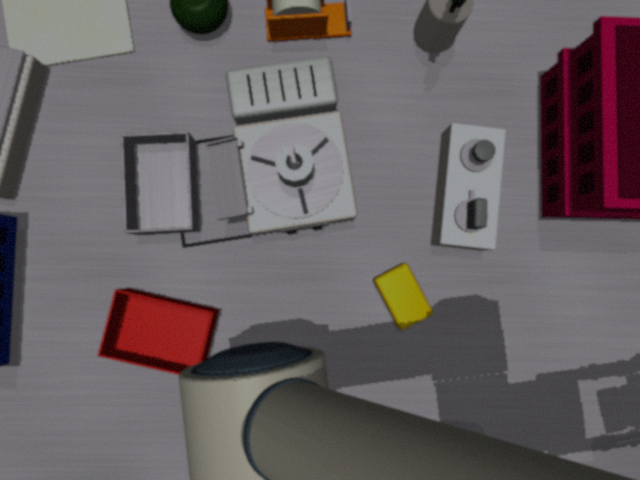

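View pics/sc0.png

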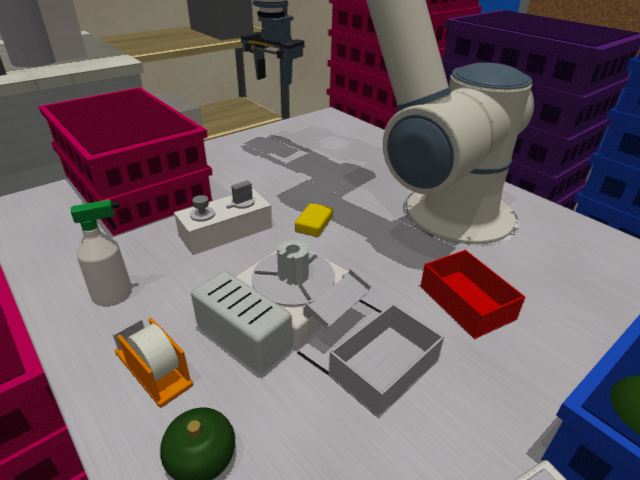

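The top view shows the slicer (hub at about 295,165), its bay on the left, and a motor box above. The grey steel tray is at about (160,184). The red look-alike is at (160,330) and stays put. In the rack, the round knob (482,151) is the plug. The block with a tab pointing up (476,213) is the spindle. I'll confirm this in enlarged crops.

```bash
python3 - <<'E'
import cv2,numpy as np
i=cv2.imread('pics/top0.png')
a=cv2.resize(i[110:260,110:310],None,fx=4,fy=4,interpolation=cv2.INTER_CUBIC)
cv2.imwrite('pics/c1.png',a)
b=cv2.resize(i[115:265,240:360],None,fx=4,fy=4,interpolation=cv2.INTER_CUBIC)
c=cv2.resize(i[115:265,430:510],None,fx=4,fy=4,interpolation=cv2.INTER_CUBIC)
cv2.imwrite('pics/c2.png',np.hstack([b,c]))
E
```

```text
(no output)
```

View pics/c1.png

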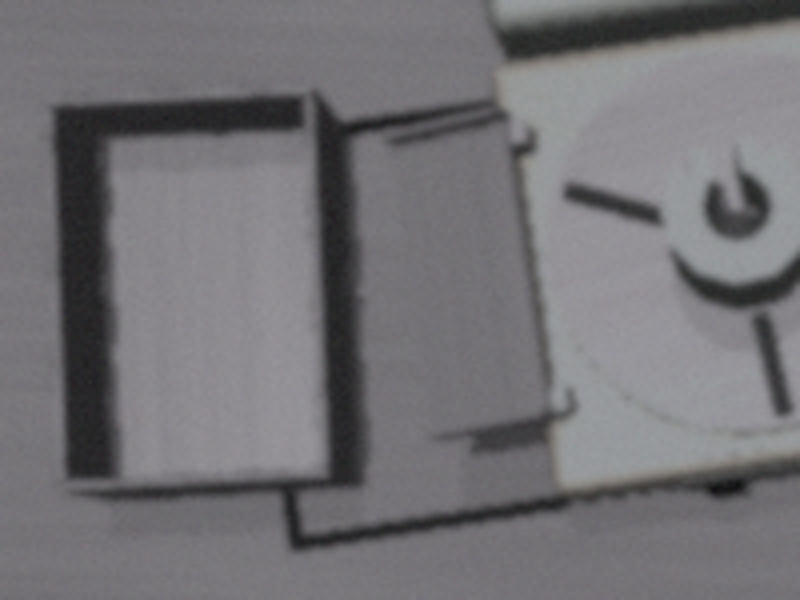

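View pics/c2.png

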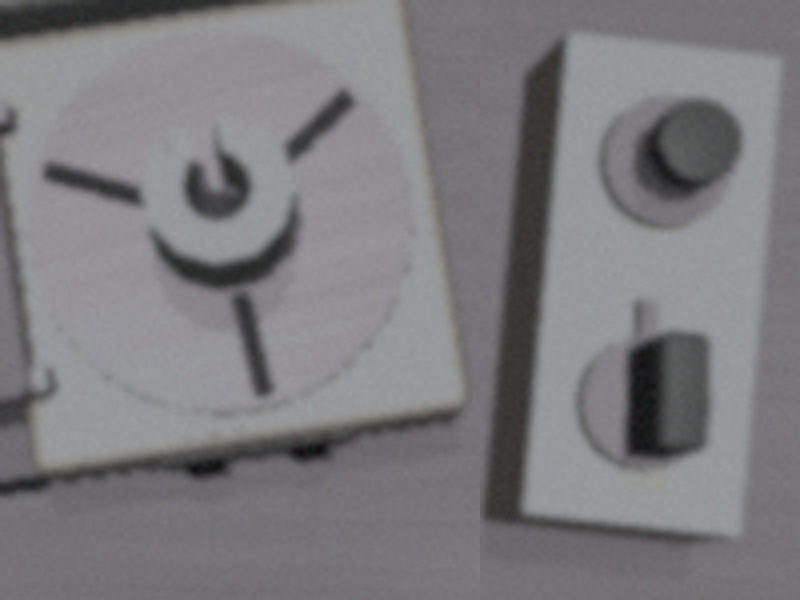

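The crops confirm the spindle: a rectangular grip with its tab pointing up in the image at c2 (686,393). The plug is the round knob at c2 (697,142). The hub bore is at c2 (217,185), with its slot pointing roughly image-up.

```bash
python3 - <<'E'
from h import *
P=lambda u,v,z:px2w('top0',u,v,z)
c1=lambda u,v,z:P(110+u/4,110+v/4,z); c2=lambda u,v,z:P(240+u/4,115+v/4,z); c3=lambda u,v,z:P(430+(u-480)/4,115+v/4,z)
A=lambda a,b:np.arctan2(*(b-a)[[1,0]])
hub=c2(217,185,.13);print('hub',hub,'slot ang',A(hub,c2(215,128,.13)))
BR=c2(465,402,.06);BL=c2(40,472,.06);TL=c1(497,72,.06)
print('house',BR,BL,TL,'angx',A(BL,TL),A(BR,BL)-np.pi/2,'ctr',(TL+BR)/2)
t=[c1(*q,.06) for q in((55,105),(313,93),(330,485),(68,487))]
print('tray',np.mean(t,0),'ang',A(t[2],t[1]),A(t[3],t[0]),[np.linalg.norm(t[i]-t[i-1]) for i in range(4)])
g=[c3(*q,.114) for q in((665,335),(708,335),(708,450),(665,455))]
print('grip',np.mean(g,0),'ang',A(g[3],g[0]),A(g[2],g[1]))
print('tab',c3(647,300,.067),'plug',c3(697,142,.1))
r=[c3(*q,.064) for q in((570,33),(782,60),(740,535),(522,515))]
print('rack',np.mean(r,0),A(r[3],r[0]),A(r[2],r[1]),r)
E
```

```text
hub [ 0.53201681 -0.00358012  0.13      ] slot ang 0.055534843012861865
house [ 0.4605219  -0.10448663  0.06      ] [0.42853526 0.06673659 0.06      ] [0.59936302 0.0967426  0.06      ] angx 0.17387694667626405 0.18468373462421916 ctr [ 0.52994246 -0.00387201  0.06      ]
tray [0.50639258 0.21617352 0.06      ] ang 0.07577081454373255 0.07406070577763257 [np.float64(0.15466785437017605), np.float64(0.1031526096308311), np.float64(0.15958403891225895), np.float64(0.10353523733874066)]
grip [ 0.46210121 -0.29130349  0.114     ] ang -0.0011880418666681948 -0.002510989458032312
tab [ 0.50563017 -0.29225017  0.067     ] plug [ 0.56324791 -0.30078863  0.1       ]
rack [ 0.51283567 -0.296136    0.064     ] -0.09674534488974088 -0.09266655123842628 [array([ 0.61630637, -0.26122752,  0.064     ]), array([ 0.60750058, -0.34986794,  0.064     ]), array([ 0.41055584, -0.33156533,  0.064     ]), array([ 0.4169799 , -0.24188322,  0.064     ])]
```

```bash
cat >> h.py <<'E'
TH=0.18; HUB=np.array([.531,-.0037])
def S(x,y,z): # slicer frame -> world
    c,s=np.cos(TH),np.sin(TH); return np.array([HUB[0]+c*x-s*y,HUB[1]+s*x+c*y,z])
def best(p,a):
    q0=np.array(arm.current_joint_positions()); o=[]
    for k in(0,np.pi):
        q=arm.solve_ik(p,R(a+k))
        if q is not None:o.append((np.abs(np.array(q)-q0).max(),k))
    return R(a+min(o)[1])
E
python3 - <<'E'
from h import *
arm.grip(.05)
p=S(.14,.221,.2);Rt=best(p,TH+np.pi/2);arm.move_to(p,Rt)
arm.move_l(S(.14,.221,.028),feed=.2)
f0=np.array(arm.current_force())
arm.move_l(S(.097,.221,.028),feed=.08);print(np.array(arm.current_force())-f0)
arm.move_l(S(.12,.221,.028),feed=.2);arm.move_l(S(.12,.221,.2),feed=.3)
arm.grip(.091)
p=S(0,.33,.2);Rt=best(p,TH);arm.move_to(p,Rt)
arm.move_l(S(0,.33,.025),feed=.2);f0=np.array(arm.current_force())
arm.move_l(S(0,.225,.025),feed=.08);print(np.array(arm.current_force())-f0)
y=.225
while y>.203:
    y-=.0015;arm.move_l(S(0,y,.025),feed=.03);f=np.array(arm.current_force())-f0;print(round(y,4),f.round(1))
    if np.linalg.norm(f[:2])>10:break
snap('top','top1');print(arm.current_ee_pos(),arm.current_t())
i=cv2.imread('pics/top1.png');cv2.imwrite('pics/c3.png',cv2.resize(i[100:260,100:310],None,fx=3.8,fy=3.75,interpolation=cv2.INTER_CUBIC))
E
```

```text
[-0.70409894  0.16502622 -0.40320199]
[-0.46662129  0.30922199 -0.38719685]
0.2235 [-1.2  1.5 -1.4]
0.222 [-1.2  1.3 -1.4]
0.2205 [-0.8  0.1 -0.4]
0.219 [-0.7 -0.5 -0.2]
0.2175 [-0.6  1.4  0.3]
0.216 [-0.4  1.7  1. ]
0.2145 [-3.2 17.2 -0.2]
[0.49270543 0.20859306 0.02512116] 13.2833
```

Contact with the slicer came where I predicted. I'll back off, check the tray, and look at the hub and spindle with the wrist camera.

```bash
python3 - <<'E'
from h import *
arm.move_l(S(0,.26,.025),feed=.15);arm.move_l(S(0,.26,.28),feed=.4)
p=S(0.0,0,.30);arm.move_to(p,best(p,TH+np.pi/2));snap('wrist','wh');snap('top','top1')
d=np.load('pics/wh.npz');print(d['K'],d['T'],arm.current_tool_rot(),w2px('wh',[*HUB,.13]))
p=np.array([.462,-.291,.28]);arm.move_to(p,best(p,np.pi/2));snap('wrist','ws');print(w2px('ws',[.462,-.291,.114]),arm.current_t())
a=cv2.imread('pics/wh.png');b=cv2.imread('pics/ws.png')
cv2.imwrite('pics/both.png',np.hstack([cv2.resize(a,(400,300)),cv2.resize(b,(400,300))]))
i=cv2.imread('pics/top1.png')
cv2.imwrite('pics/c3.png',cv2.resize(i[100:260,100:310],None,fx=3.8,fy=3.75,interpolation=cv2.INTER_CUBIC))
E
```

```text
[[414.84137055   0.         319.41670773]
 [  0.         414.84137055 235.47142599]
 [  0.           0.           1.        ]] [[-1.81147756e-01  9.46296567e-01  2.67784052e-01  4.55165549e-01]
 [ 9.83455860e-01  1.74234507e-01  4.95672045e-02 -1.72353357e-02]
 [ 2.48053270e-04  2.72332783e-01 -9.62203094e-01  4.69682733e-01]
 [ 0.00000000e+00  0.00000000e+00  0.00000000e+00  1.00000000e+00]] [[-9.83300784e-01 -1.81985105e-01 -9.95291600e-04]
 [-1.81985483e-01  9.83301171e-01  3.03044040e-04]
 [ 9.23521894e-04  4.79112065e-04 -9.99999459e-01]] [318.80832633 213.54210818]
[318.30823746 213.03406157] 16.85
```

View pics/c3.png

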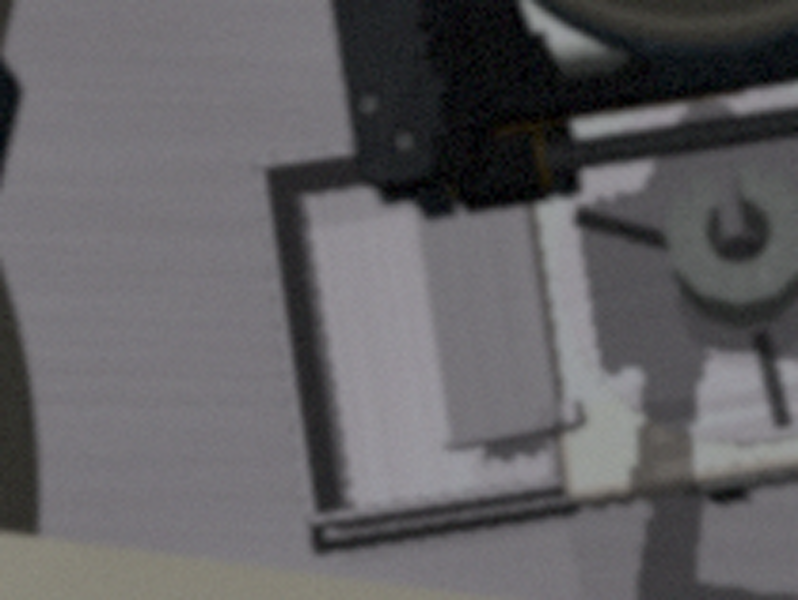

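View pics/both.png

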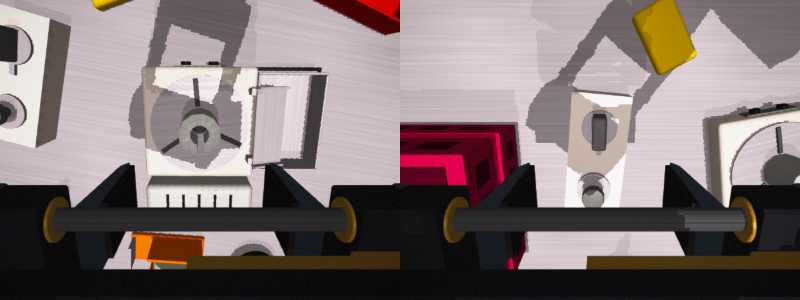

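The tray looks square in its bay (rim corners at c3 (265,170) and (315,515)). The wrist picture shows the hub slot pointing down the image. I'll enlarge the hub and spindle.

```bash
python3 - <<'E'
from h import *
a=cv2.imread('pics/wh.png')[160:260,270:370];b=cv2.imread('pics/ws.png')[160:260,270:370]
f=lambda i:cv2.convertScaleAbs(cv2.resize(i,(400,400),interpolation=cv2.INTER_CUBIC),alpha=1.3,beta=10)
cv2.imwrite('pics/c4.png',np.hstack([f(a),f(b)]))
t=[px2w('top1',100+u/3.8,100+v/3.75,.06) for u,v in((265,170),(315,515))]
m=(t[0]+t[1])/2;an=np.arctan2(t[0][1]-t[1][1],t[0][0]-t[1][0]);print('tray',m,an,np.linalg.norm(t[0]-t[1]))
c=m[:2]-.054*np.array([-np.sin(an),np.cos(an)])-HUB;print('slicer frame',c@[np.cos(TH),np.sin(TH)],c@[-np.sin(TH),np.cos(TH)])
E
```

```text
tray [0.49370849 0.18653118 0.06      ] 0.17421536219962191 0.15083942512708073
slicer frame -0.002944376785572892 0.1398349324754062
```

View pics/c4.png

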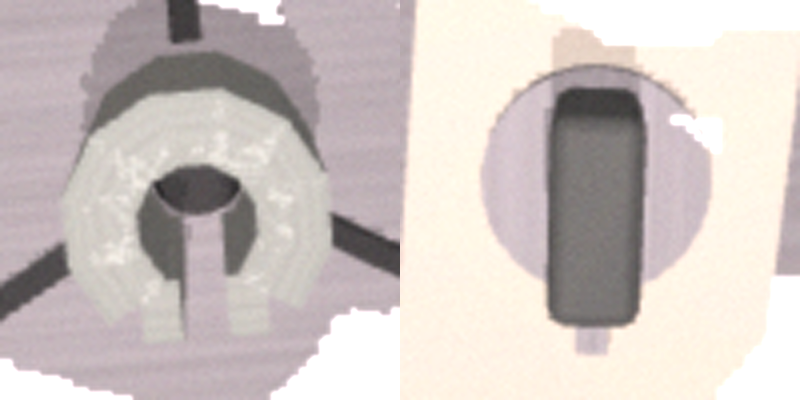

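```bash
python3 - <<'E'
from h import *
P=lambda f,u,v,z:px2w(f,270+u/4,160+v/4,z)
h=P('wh',197,226,.13);s=P('wh',206,340,.13);print('hub',h,'slot',np.arctan2(s[1]-h[1],s[0]-h[0]), [P('wh',62,226,.13)-P('wh',331,226,.13)])
g=P('ws',195.5,220,.114);a=P('ws',195.5,115,.114);b=P('ws',195,325,.114);t=P('ws',192,352,.067)
print('grip',g,'len',np.linalg.norm(a-b),'ang',np.arctan2(b[1]-a[1],b[0]-a[0]),np.arctan2(t[1]-g[1],t[0]-g[0]),t,P('ws',195.5,190,.07))
print(arm.current_ee_pos(),arm.current_tool_rot())
E
```

```text
hub [ 0.53343541 -0.00287514  0.13      ] slot 0.2588395647012034 [array([ 0.01023122, -0.0555637 ,  0.        ])]
grip [ 0.46367425 -0.29052827  0.114     ] len 0.044796161662086616 ang -0.0018300840650973564 -0.02038900112270055 [ 0.50741339 -0.29142019  0.067     ] [ 0.46670447 -0.29058914  0.07      ]
[ 0.46265587 -0.28980131  0.28014541] [[-9.99998407e-01 -1.75836336e-03  3.08401776e-04]
 [-1.75831706e-03  9.99998443e-01  1.50314270e-04]
 [-3.08665603e-04  1.49771762e-04 -9.99999941e-01]]
```

```bash
python3 - <<'E'
from h import *
arm.grip(.06)
p=np.array([.4635,-.2907,.2]);Rt=R(np.pi/2)
arm.move_l(p,Rt,feed=.25);arm.move_l([*p[:2],.077],feed=.12)
arm.grip(0);w=arm.current_width();f=np.array(arm.current_force());print(w,f,arm.current_ee_pos())
arm.move_l([*p[:2],.25],feed=.15);print(arm.current_width(),np.array(arm.current_force())-f)
arm.move_l([.5327,-.0032,.25],R(np.pi/2+.26),feed=.25)
snap('wrist','wg');snap('top','top2');print(arm.current_ee_pos(),arm.current_force(),arm.current_torque(),arm.current_t())
a=cv2.imread('pics/wg.png');b=cv2.imread('pics/top2.png')
cv2.imwrite('pics/c5.png',np.hstack([cv2.resize(a[130:330,220:420],(400,400),interpolation=cv2.INTER_CUBIC),cv2.resize(b[60:260,180:380],(400,400),interpolation=cv2.INTER_CUBIC)]))
E
```

```text
0.019895659263783515 [-0.54906524  0.44583705  2.29508486] [ 0.46351777 -0.29070807  0.07704389]
0.019964367263860486 [ 0.65018632 -0.94524405 -6.39063364]
[ 0.53252479 -0.0041676   0.24997962] [ 0.29797792 -0.52581601 -2.74918466] [ 0.12998952 -0.12930462  0.02842233] 22.5667
```

View pics/c5.png

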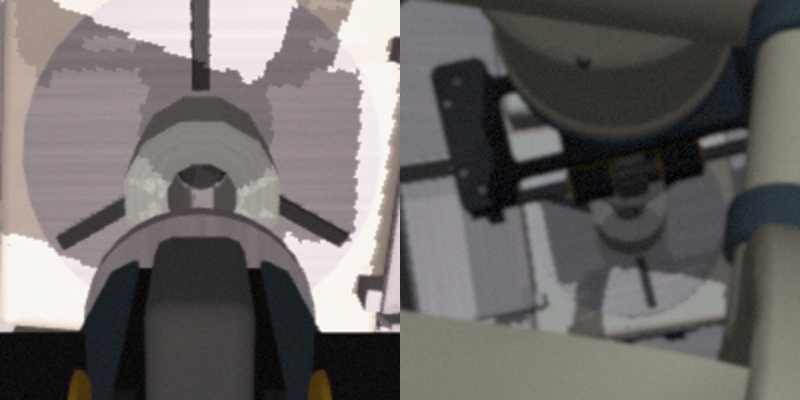

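```bash
python3 - <<'E'
from h import *
p=np.array([.53252,-.00417]);X=np.array([np.cos(.26),np.sin(.26)])
f=lambda q:(w2px('wg',q)-[220,130])*2
print('collar back edge pred',f([*(p-.027*X),.243]),f([*(p-.027*X),.237]),'hub back',f([*(np.array([.533,-.0032])-.028*X),.13]),'bore back',f([*(np.array([.533,-.0032])-.0125*X),.13]))
print(px2w('wg',220+202.5/2,130+121/2,.13)[:2]+.028*X, px2w('wg',220+202.5/2,130+165/2,.13)[:2]+.0125*X, 'collar c', px2w('wg',220+201/2,130+208/2,.24)[:2]+.027*X)
E
```

```text
collar back edge pred [198.61841172 209.0516333 ] [198.64374192 201.94698294] hub back [201.23245262 121.4409958 ] bore back [201.25632165 164.34504607]
[ 0.53273373 -0.00280774] [ 0.53311803 -0.00270771] collar c [ 0.53296197 -0.0034998 ]
```

```bash
cat >> h.py <<'E'
def F(f0,n=4):
    l=[]
    for _ in range(n): l.append(arm.current_force());arm.sleep(.02)
    return np.mean(l,0)-f0
E
python3 - <<'E'
from h import *
x,y=.5328,-.0030;a=np.pi/2+.26
arm.move_l([x,y,.225],R(a),feed=.1);arm.sleep(.2);f0=F(0);np.save('f0.npy',f0);print(f0,arm.current_ee_pos())
z=.225
while z>.172:
    z-=.003;arm.move_l([x,y,z],feed=.06);f=F(f0);e=arm.current_ee_pos();print(round(z,4),f.round(1),np.round(e,4))
    if f[2]>8 or np.linalg.norm(f[:2])>10:break
print(arm.current_torque(),arm.current_t(),arm.current_width())
E
```

```text
[-0.03156081 -0.03415276 -2.97324531] [ 0.53306203 -0.00308366  0.22551624]
0.222 [ 0.4 -0.1 -0.3] [ 0.5328 -0.003   0.222 ]
0.219 [ 0.5 -0.3 -0.2] [ 0.5327 -0.003   0.2189]
0.216 [ 0.2 -0.   0.1] [ 0.5328 -0.003   0.2159]
0.213 [ 0.2 -0.1 -0.3] [ 0.5328 -0.003   0.2129]
0.21 [ 0.2  0.4 -0.4] [ 0.5327 -0.003   0.2099]
0.207 [-0.1 -0.2 -0.2] [ 0.5327 -0.003   0.2069]
0.204 [0.2 0.7 0.2] [ 0.5328 -0.003   0.2039]
0.201 [ 0.2  0.6 -0.1] [ 0.5327 -0.003   0.2009]
0.198 [-0.1  0.2 -0.3] [ 0.5328 -0.003   0.1979]
0.195 [-0.  -0.2 -0.3] [ 0.5327 -0.003   0.1949]
0.192 [ 0.5  0.3 -0.4] [ 0.5327 -0.003   0.1919]
0.189 [-0.1  0.3 -0.3] [ 0.5328 -0.003   0.1889]
0.186 [ 0.1 -0.  -0.2] [ 0.5328 -0.003   0.1859]
0.183 [-0.3 -0.2  0.3] [ 0.5327 -0.003   0.1829]
0.18 [ 0.   0.1 -0.1] [ 0.5328 -0.003   0.1799]
0.177 [ 0.3  0.6 -0.5] [ 0.5328 -0.003   0.1769]
0.174 [0.9 0.2 0.2] [ 0.5328 -0.003   0.1739]
0.171 [-0.1  0.1 -0.4] [ 0.5328 -0.003   0.1709]
[ 0.10035859 -0.12866358  0.00361479] 28.9333 0.019867013856355864
```

The key dropped straight into the slot without touching the rim, so I'll push it home.

```bash
python3 - <<'E'
from h import *
x,y=.5328,-.0030;f0=np.load('f0.npy');z=.171
while z>.136:
    z-=.003 if z>.147 else .001;arm.move_l([x,y,z],feed=.05);f=F(f0);e=arm.current_ee_pos();print(round(z,4),f.round(1),np.round(e,4))
    if f[2]>22 or np.linalg.norm(f[:2])>12:break
print(arm.current_torque(),arm.current_t(),arm.current_width())
E
```

```text
0.168 [-0.2  0.3  0.1] [ 0.5328 -0.003   0.1679]
0.165 [ 0.2 -0.1 -0.7] [ 0.5327 -0.003   0.1649]
0.162 [-0.4 -0.   0.1] [ 0.5327 -0.003   0.1619]
0.159 [-0.4  0.  -0.6] [ 0.5328 -0.003   0.1589]
0.156 [-0.2  0.3 -0. ] [ 0.5328 -0.003   0.1559]
0.153 [-0.3  0.   6.1] [ 0.5331 -0.003   0.1532]
0.15 [0.5 0.2 7. ] [ 0.5331 -0.003   0.1502]
0.147 [ 0.4 -0.2  8.4] [ 0.533  -0.003   0.1472]
0.146 [0.9 0.1 8.8] [ 0.5331 -0.003   0.1463]
0.145 [1.  0.4 9. ] [ 0.5331 -0.003   0.1453]
0.144 [1.  0.2 9.6] [ 0.5331 -0.003   0.1443]
0.143 [ 0.7 -0.2  9.9] [ 0.5331 -0.003   0.1434]
0.142 [-1.9  0.4 20.4] [ 0.5332 -0.003   0.1429]
0.141 [-5.3  1.  32.7] [ 0.5334 -0.003   0.1426]
[ 0.47264919  0.88718189 -0.03815501] 33.3667 0.019496386128569868
```

The plunger met the foot at TCP 0.155 and the hard stop came at 0.1427 m, as predicted. I'll ease to about 20 N and take a last look.

```bash
python3 - <<'E'
from h import *
f0=np.load('f0.npy')
arm.move_l([.5328,-.003,.1418],feed=.02);arm.sleep(.5);print(F(f0),arm.current_ee_pos(),arm.current_width())
arm.sleep(1);print(F(f0),arm.current_ee_pos(),arm.current_t())
snap('scene','sc9');i=cv2.imread('pics/sc9.png');cv2.imwrite('pics/c6.png',cv2.resize(i[160:420,150:480],(790,600),interpolation=cv2.INTER_CUBIC))
E
```

```text
[-0.59193778  1.01064385 17.16501044] [ 0.53335285 -0.00298975  0.14261425] 0.01983770520500425
[-1.03023489  0.54577668 17.24386636] [ 0.53336321 -0.00297087  0.14263817] 35.25
```

View pics/c6.png

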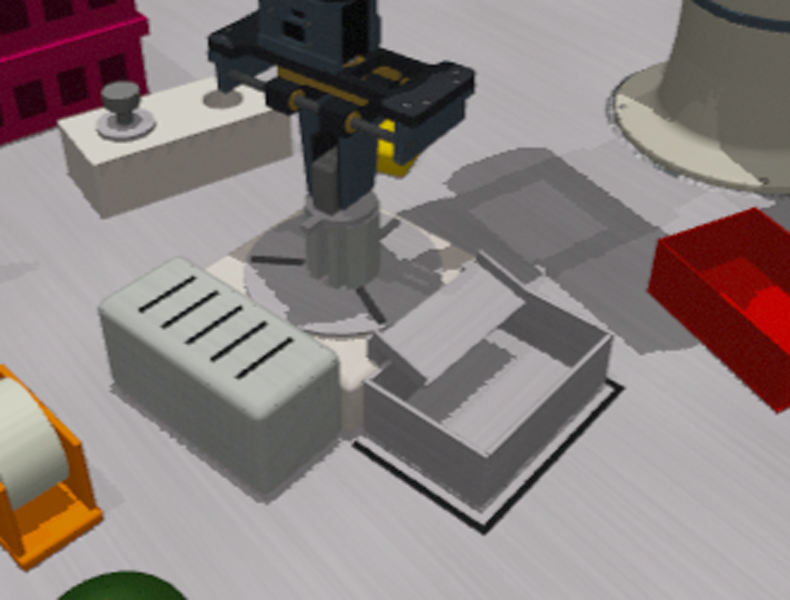

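The collar (c6 340,210) sits on the hub with the tab over the slot. The tray is square inside its outline (c6 490,375), and the plug is still in its hole (c6 122,100).

```bash
python3 -c "
from rig import arm
arm.sign_off()"
```

```text
the job is handed in; nothing more can be done
```

The job is handed in at about 35 s on the robot's clock. The tray is in its bay and the arm is still holding the spindle fully home.

- **Tray:** I nudged it sideways, then pushed it in with both fingers until it pressed against the slicer at 17 N. Measured from the top picture, its centre was about 3 mm off along the slicer's side and 4 mm off in depth. It was square within 0.01 rad. The last scene picture shows it square inside its outline and under the lip.
- **Spindle:** I took the wing-grip spindle from the rack and turned it to the slot angle of 0.26 rad read from the wrist picture. The key dropped in without touching the rim, so I did not need to search by turning.
- **Fully home:** The spring met the foot at the expected height and the hard stop came within 1 mm of the expected height. The arm holds it there with a steady push of about 17 N, and the collar looks seated on the hub.
- **Plug:** It is still in its hole, and I left the red tray alone.
- **A disagreement:** The first, coarse top picture gave a slot angle of 0.06 rad. I used the wrist reading instead, and the key going in confirmed it. No check failed.

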